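Let back the ratchet clamp on the mended dish

ROBOT

A 6-joint arm with a two-finger parallel gripper is mounted at the origin on the work surface. World frame = base frame: x ahead of the robot, y to its left, z up, the work surface at z = 0. Lengths are in m, angles in rad, forces in N, time in s.
With the tool pointing down it reaches from about 0.25 to 0.775 m from the base axis. Payload 8.9 kg.
Tool frame: the origin (TCP) lies on the centre line of the jaws, within the pads' length; the fingertips stand 25 mm ahead of it and the grasp point (between the pads) lies 6 mm ahead of it; z points along the fingers, y is the line along which they close (so a half turn about z gives the same grasp; the last joint's range is limited). The gripper opens to 85 mm and grips with 20 to 120 N. Pads are 22 mm wide; open, the fingers measure 114 mm over their backs; the gripper's body (76 mm by 85 mm) begins 54 mm behind the grasp point. The pads swing forward as they close: fully open they stand 13 mm farther back than shut.
Start: joints at [1.168, 0.291, -0.153, 1.127, 0, 1.431], TCP at [0.137, 0.507, 0.256] pointing down, gripper open.
Joint ranges: [-2.52, 2.52], [-0.91, 1.74], [-1.3, 1.37], [-1.96, 2.02], [-1.52, 1.47], [-3.14, 3.14]. Speed limits (rad/s): [2.22, 2.22, 2.79, 3.14, 3.14, 3.14].

INTERFACE

Orientations are given as a unit quaternion [w, x, y, z].
In Python, from workcell import get_obs, capture, job_done gives the robot as it stands. The module is installed in compiled form; this text tells all that it offers.
- The arm moves only by the shell command python3 -m jog 'ROWS' [OPENING] [FORCE]. ROWS is text: rows parted by semicolons, each of 4 numbers parted by spaces: the shift along the tool's x, y, z in units of 0.03 m (1.0 is 0.03 m), then the turn about the tool's z in units of 4 degrees (1.0 is 4 degrees). In form: x y z spin; .... A call has 1 to 20 rows; each row shifts and turns the commanded pose from where the row before left it, along the tool's axes as they then stand; what a row does not reach is not made up. A row lasts 1/12 s, in which the tool goes at most 41.7 mm and 7.16 degrees, less where a joint would pass 70% of its speed; a pose out of reach is approached as far as the arm can. A call with a number of a shift or a turn outside -1 to 1 is refused whole. A call with a gripper value outside its range is refused whole. OPENING is the opening, from 0 (shut) to 1 (fully open), set as the call begins (- or left out, the last holds). The fingers move at their own pace and stop on an object; FORCE is the grip in N (left out, the last holds). Time passes only in rows, so rows that do not move let the fingers close. It gives the time, the measured TCP pose, the force, the opening and the grip force at its end, in the units of the state.
- get_obs(): the state, without advancing time (a new reading comes with each control period).
- capture(name): name is "scene" or "top" or "wrist"; returns a dict with "image" (400x640x3 uint8, red, green, blue), "fx", "fy", "cx", "cy" (pixels), "extrinsics" (4x4, takes a point from camera to world coordinates); the wrist camera has in their place "hand_eye" (4x4, takes a point from camera to tool coordinates, whose origin is the TCP and whose axes are the flange's). Camera axes: x right, y up, looking along -z (the intrinsics and any distortion apply to the point x, -y, -z); pixel columns grow to the right and rows downward; lengths in m; the calibration is good to about 2 mm. A picture is of the moment at which its call begins: read the wrist's pose just before it. There is no depth.
- job_done(): hands the job in; it is judged then, once.
The state is a dict: "time_s": time; "joints": joint angles; "joint_velocities": joint speeds; "joint_efforts": joint torques, N m; "ee_pos": TCP position; "ee_rot": TCP orientation; "contact_force": force on the tool from outside, world axes, zero at the start; "torque": the same for the moment, N m; "grip_width": opening from 0.0 (shut) to 1.0 (fully open); "grasp_force": force on a finger pad.
Only numpy, scipy, OpenCV 4.12 (cv2) and the standard library are available. Lean on these libraries where they do the work, as an engineer would, in place of code of your own. Each camera call takes 0.05 s, during which the arm holds its last target. There are 200 camera calls.

TASK

The glue on the shallow dish has set. On the bench clamp that holds it, flick the sprung pawl off the ratchet wheel so that it snaps over and stays off, then take the crank knob and ease the drum back, gently and without letting it fly, until it is fully back and the jaw stands clear of the dish. Do not touch the other clamp, the one that holds the tall vase.

Things in the scene. Friction and masses are not known exactly. Their poses are not given: they have to be found in the camera images.
- dish_clamp: Clamp to release, fixed: plywood base (x -135 to 250, y -62 to 78 mm), ratchet wheel 100 mm across with crank and pawl, two jaws 60 mm high about a shallow pale dish. Origin: on the drum's upright axis at bench height; x runs along the base to the dish (centre at 165 mm, rim 56 mm up), z up, y to the pawl's side. Only the pawl's post and crank knob rise above 63 mm.
- pawl (a joint): Dark lever of that clamp, pivot at x -55, y 52 mm in its frame. 0 rad: nose in the teeth; 0.7: off, at its stop; anticlockwise from above. Its tail post, 12 mm across, 50 to 88 mm above the bench, is at x -105, y 52 mm when in, x -93, y 20 when off. Push it towards -y (2 N): past 0.3 rad (15 mm) its over-centre spring snaps it to 0.7, where it stays.
- drum (a joint): Drum of that clamp. 0 rad: tight; 1.5: fully back, at its stop; anticlockwise from above. Upright wooden knob, 18 mm across, 63 to 110 mm above the bench, 55 mm from the drum axis at angle (value - 2.094 rad) anticlockwise from the clamp's x. Stiff (2 to 3 N at the knob), stays where left; the pawl, while in, stops it at about 0.14. The near jaw opens 16 mm per rad.
- vase_clamp: The other clamp, of the same make, size and frame, but holding a tall pale vase (140 mm high, top 156 mm above the bench). To be left alone.

How it is judged:
On the way:
1. the pawl is flicked off the wheel and stays off, the drum not yet let back (value of joint pawl above 0.5 rad and value of joint drum below 0.4 rad), for 0.2 s.
At the end, for the whole second after the job is handed in: The pawl of the dish's clamp is off (above 0.5 rad) and its drum is back to within 0.2 rad (11 degrees) of its stop (above 1.3 rad) and at rest (value of joint pawl above 0.5 rad and value of joint drum above 1.3 rad and velocity of joint drum between -0.1 and 0.1 rad/s); the robot touches nothing.
It fails at once if the other clamp or its vase is touched (over 1 N) (contact force between any of the fingers, the arm and vase_clamp above 1 N).
It fails at once if the drum is let fly (faster than 5 rad/s) (velocity of joint drum above 5 rad/s).
It also fails if it takes over 45 s, if anything falls off the work surface, if the arm or the gripper's body presses on something with over 40 N, if the wrist force passes 120 N, or if a joint passes its speed limit or range.

## Working session

There is one attempt and no reset: what is moved stays moved. The work goes in short steps, Python scripts to look and compute and a shell command to move; the robot and the scene stay as the last step left them, time stands still between calls to the robot, and variables do not carry over. Pictures are saved under pics/ and viewed, at most 10 in all, crops included, and the job is handed in when it is done.

```bash
mkdir -p pics; cat > h.py <<'E'
import numpy as np,cv2
from workcell import get_obs,capture
def ray(c,u,v,T=None):
    T=np.array(c["extrinsics"]) if T is None else T
    d=T[:3,:3]@np.array([(u-c["cx"])/c["fx"],-(v-c["cy"])/c["fy"],-1]);return T[:3,3],d
def onz(c,u,v,z,T=None):
    o,d=ray(c,u,v,T);return o+d*(z-o[2])/d[2]
def proj(c,p):
    T=np.linalg.inv(np.array(c["extrinsics"]));q=T[:3,:3]@np.array(p)+T[:3,3]
    return c["cx"]-c["fx"]*q[0]/q[2],c["cy"]+c["fy"]*q[1]/q[2]
E
python3 - <<'E'
from h import *
import pickle
for n in("top","scene"):
    c=capture(n);cv2.imwrite(f"pics/{n}.png",c["image"][:,:,::-1]);pickle.dump(c,open(n+".pkl","wb"))
    print(n,c["fx"],np.round(c["extrinsics"],3).tolist(),[k for k in c])
print(get_obs())
E
```

```text
top 447.90012809748004 [[-0.01, 0.992, -0.124, 0.423], [-1.0, -0.01, -0.001, 0.031], [-0.003, 0.124, 0.992, 0.908], [0.0, 0.0, 0.0, 1.0]] ['image', 'fx', 'fy', 'cx', 'cy', 'extrinsics']
scene 467.1399659233977 [[0.327, -0.793, 0.514, 1.04], [0.945, 0.28, -0.169, -0.141], [-0.01, 0.541, 0.841, 0.854], [0.0, 0.0, 0.0, 1.0]] ['image', 'fx', 'fy', 'cx', 'cy', 'extrinsics']
{'time_s': 0.1, 'joints': array([ 1.16769201e+00,  2.91181078e-01, -1.54016492e-01,  1.12670287e+00,
       -1.96902778e-05,  1.43149076e+00]), 'joint_velocities': array([ 1.06299861e-03, -2.29287377e-03,  2.69023173e-03,  4.73348933e-04,
       -8.15384270e-05, -1.96050564e-04]), 'joint_efforts': array([ 1.23847803e-03, -5.37978101e+01,  3.31919003e+01,  9.35221498e-03,
       -2.37920322e-04, -4.36251491e-05]), 'ee_pos': array([0.13676113, 0.50651495, 0.25582481]), 'ee_rot': array([-1.38406487e-04,  1.31517227e-01,  9.91313731e-01, -5.34515466e-04]), 'contact_force': array([-0.23114207, -0.78591838,  0.28913917]), 'torque': array([ 0.05252763, -0.04124671, -0.00050188]), 'grasp_force': 0.0, 'grip_width': 1.0013188169194769}
```

View pics/top.png

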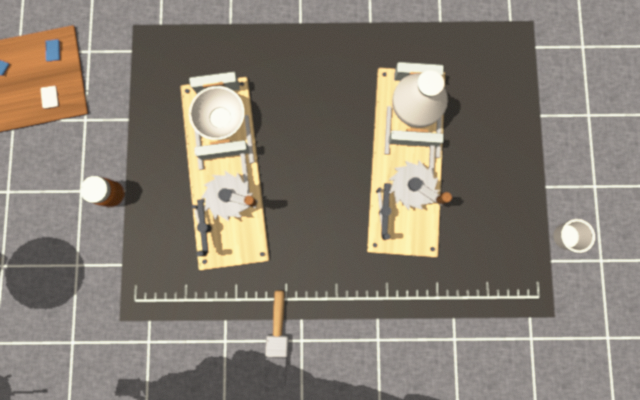

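View pics/scene.png

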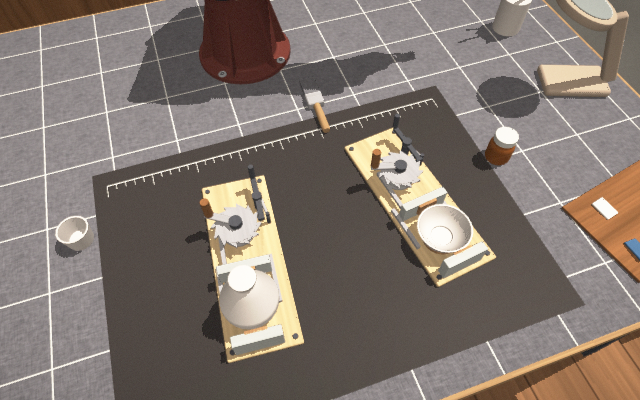

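The top view shows the dish clamp on the left: base about (181-268, 78-270), hub (226,195), knob (249,201), pawl along u≈203. The vase clamp is on the right, near (410,160). In the scene view the dish clamp's knob top is at about (376,152) and its post top at about (397,116).

```bash
python3 - <<'E'
from h import *
import pickle
t=pickle.load(open("top.pkl","rb"));s=pickle.load(open("scene.pkl","rb"))
hsv=cv2.cvtColor(t["image"],cv2.COLOR_RGB2HSV)
m=cv2.inRange(hsv,(12,50,120),(35,255,255));m[:, :150]=0;m[:,300:]=0;m[:60]=0;m[280:]=0
pts=cv2.findNonZero(m)[:,0]
w=np.array([onz(t,u,v,.016)[:2] for u,v in pts],np.float32)
r=cv2.minAreaRect(w);print(r);B=cv2.boxPoints(r);print(B)
# brown knob pixels
for c,b,n in((t,(235,185,265,215),"top"),(s,(365,140,390,175),"scene")):
    h=cv2.cvtColor(c["image"],cv2.COLOR_RGB2HSV);k=cv2.inRange(h,(4,120,40),(14,255,190))
    z=np.zeros_like(k);z[b[1]:b[3],b[0]:b[2]]=k[b[1]:b[3],b[0]:b[2]]
    q=cv2.findNonZero(z)
    if q is not None:print(n,q[:,0].min(0),q[:,0].max(0),q[:,0].mean(0))
# axis dir: longer side, pointing +x
c0=np.array(r[0]);e=B[1]-B[0];f=B[2]-B[1];L=e if np.linalg.norm(e)>np.linalg.norm(f) else f
x=L/np.linalg.norm(L);x=x*np.sign(x[0]);y=np.array([-x[1],x[0]])
O=c0-x*.0575-y*.008;print("origin",O,"yaw",np.degrees(np.arctan2(x[1],x[0])))
W=lambda a,b:O+a*x+b*y
kx,ky=.055*np.cos(-2.094),.055*np.sin(-2.094)
for n,p,z in(("knob",W(kx,ky),.11),("post",W(-.105,.052),.088),("pivot",W(-.055,.052),.05),("hub",W(0,0),.05),("dish",W(.165,0),.056)):
    print(n,p,np.round(proj(t,[*p,z])),np.round(proj(s,[*p,z])))
np.savez("clamp.npz",O=O,x=x,y=y)
E
```

```text
((0.5861053466796875, 0.22629351913928986), (0.3851553201675415, 0.14246730506420135), 7.12531852722168)
[[0.38617915 0.2730897 ]
 [0.40385073 0.13172267]
 [0.78603154 0.17949733]
 [0.76835996 0.32086438]]
top [245 197] [254 205] [250.54761905 201.07142857]
scene [371 150] [379 167] [375.04081633 160.02040816]
origin [0.53004172 0.211223  ] yaw 7.1253195
knob [0.50868232 0.16053991] [248. 203.] [376. 149.]
post [0.41940253 0.24979722] [200. 254.] [396. 114.]
pivot [0.46901639 0.25599922] [203. 228.] [406. 141.]
hub [0.53004172 0.211223  ] [226. 196.] [399. 167.]
dish [0.69376747 0.2316896 ] [217. 113.] [444. 226.]
```

```bash
cat > pose.py <<'E'
from h import *
from scipy.spatial.transform import Rotation as R
k=np.load("clamp.npz");o=get_obs();d=o["ee_pos"][:2]-k["O"]
q=o["ee_rot"];M=R.from_quat([*q[1:],q[0]]).as_matrix()
print("t",round(o["time_s"],2),"clamp mm",np.round(1e3*np.array([d@k["x"],d@k["y"],o["ee_pos"][2]]),1),"toolY in clamp deg",round(float(np.degrees(np.arctan2(M[:2,1]@k["y"],M[:2,1]@k["x"]))),1),"F",np.round(o["contact_force"],1),"w",round(o["grip_width"],2))
E
python3 -m jog '0 0 0 -1;0 0 0 -1;0 0 0 -1;0 0 0 -1;0 0 0 -1;0 0 0 -0.5;-0.7 -0.67 0.25 0;-0.7 -0.67 0.25 0;-0.7 -0.67 0.25 0;-0.7 -0.67 0.25 0;-0.7 -0.67 0.25 0;-0.7 -0.67 0.25 0;-0.7 -0.67 0.25 0;-0.7 -0.67 0.25 0;-0.7 -0.67 0.25 0;-0.7 -0.67 0.25 0;-0.7 -0.67 0.25 0;-0.7 -0.67 0.25 0' 0; python3 pose.py
```

```text
time_s: 1.6
ee_pos: [0.4168, 0.2964, 0.1657]
ee_rot: [-0.0, -0.06, 0.998, -0.0]
contact_force: [-0.5, 0.9, 0.2]
grip_width: -0.003
grasp_force: 0.0
t 1.6 clamp mm [-101.8   98.6  165.7] toolY in clamp deg 89.8 F [-0.5  0.9  0.2] w -0.0
```

```bash
python3 - <<'E'
from h import *
c=capture("wrist");cv2.imwrite("pics/w1.png",c["image"][:,:,::-1])
T=np.array(c["hand_eye"]);print(T.round(3).tolist())
Ti=np.linalg.inv(T)
for p in((0,0,.025),(.011,0,.025),(0.003,-.0466,.0777)): # last: post top expected
    q=Ti[:3,:3]@np.array(p)+Ti[:3,3];print(p,c["cx"]-c["fx"]*q[0]/q[2],c["cy"]+c["fy"]*q[1]/q[2])
E
```

```text
[[-0.001, 0.96, 0.28, 0.072], [1.0, 0.001, 0.001, -0.0], [0.001, 0.28, -0.96, -0.119], [0.0, 0.0, 0.0, 1.0]]
(0, 0, 0.025) 323.3540983178865 246.4572557914448
(0.011, 0, 0.025) 323.3491072824815 228.0835600996869
(0.003, -0.0466, 0.0777) 259.4066253274055 209.9814235801091
```

View pics/w1.png

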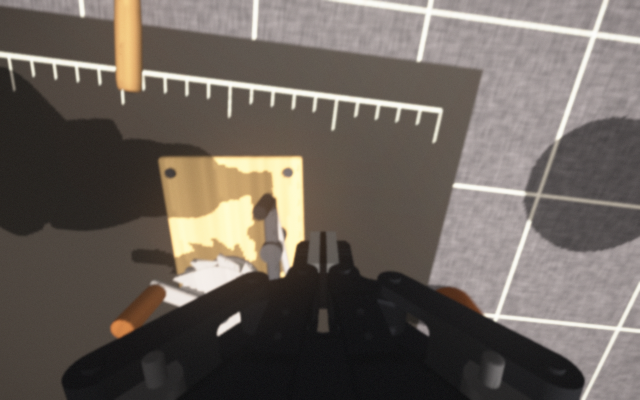

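Wrist view: post top at about (262,208), against (259,210) predicted; tips clear of it at about (295-350, 240). Now down, then push towards -y.

```bash
python3 -m jog '0 0 0.5 0;0 0 0.5 0;0 0 0.5 0;0 0 0.5 0;0 0 0.5 0;0 0 0 0;0 -0.25 0 0;0 -0.25 0 0;0 -0.2 0 0;0 -0.2 0 0;0 -0.2 0 0;0 -0.2 0 0;0 -0.2 0 0;0 0 0 0;0 0 0 0' ; python3 pose.py
python3 - <<'E'
from h import *
c=capture("scene");cv2.imwrite("pics/s2.png",cv2.resize(c["image"][80:230,300:500,::-1],(800,600)))
E
```

```text
time_s: 2.9
ee_pos: [0.4215, 0.2525, 0.0914]
ee_rot: [-0.0, -0.06, 0.998, -0.0]
contact_force: [-0.2, 0.5, 0.5]
grip_width: -0.001
grasp_force: 0.0
t 2.9 clamp mm [-102.6   54.4   91.4] toolY in clamp deg 89.7 F [-0.2  0.5  0.5] w -0.0
```

View pics/s2.png

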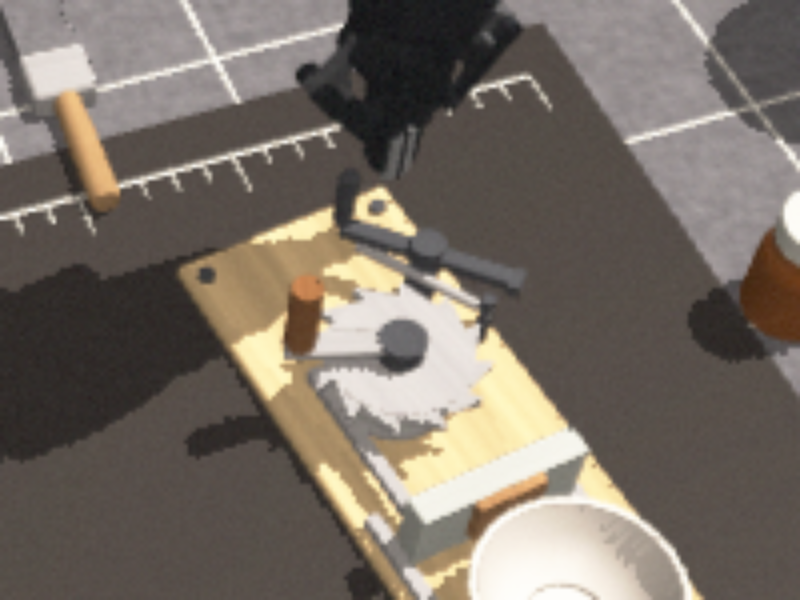

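The pawl has snapped over: the post now stands at crop (347,180), its nose is clear of the teeth at (515,280), and there is no force on the tool. Next I rise and go above the knob with the gripper part open.

```bash
python3 -m jog '0 0.3 0 0;0 0 -0.6 0;0 0 -0.6 0;0 0 -0.6 0;0 0 -0.6 0;-0.5 -0.74 0 0;-0.5 -0.74 0 0;-0.5 -0.74 0 0;-0.5 -0.74 0 0;-0.5 -0.74 0 0;0 0 0 0;0 0 0 0' 0.6 25; python3 pose.py
python3 - <<'E'
from h import *
print("joints",get_obs()["joints"].round(2))
c=capture("wrist");cv2.imwrite("pics/w2.png",c["image"][:,:,::-1])
h=cv2.cvtColor(c["image"],cv2.COLOR_RGB2HSV);k=cv2.inRange(h,(4,120,40),(14,255,255))
n,l,st,ce=cv2.connectedComponentsWithStats(k)
print([(s.tolist(),e.round().tolist()) for s,e in zip(st[1:],ce[1:]) if s[4]>60])
T=np.array(c["hand_eye"]);Ti=np.linalg.inv(T);z=get_obs()["ee_pos"][2]
for zz in(.11,.063):
    q=Ti[:3,:3]@np.array([0,0,z-zz])+Ti[:3,3];print("tcp axis at",zz,c["cx"]-c["fx"]*q[0]/q[2],c["cy"]+c["fy"]*q[1]/q[2],"px/mm",-c["fx"]/q[2]/1e3)
E
```

```text
time_s: 3.95
ee_pos: [0.5086, 0.1606, 0.1631]
ee_rot: [-0.0, -0.059, 0.998, 0.0]
contact_force: [-1.2, -0.1, -0.1]
grip_width: 0.598
grasp_force: 0.0
t 3.95 clamp mm [-27.5 -47.6 163.1] toolY in clamp deg 89.7 F [-1.2 -0.1 -0.1] w 0.6
joints [ 0.17  0.38 -0.29  0.91  0.    0.05]
[([307, 205, 25, 44, 871], [319.0, 227.0]), ([567, 226, 73, 68, 3221], [604.0, 255.0]), ([27, 309, 24, 41, 314], [41.0, 326.0]), ([602, 372, 38, 24, 604], [625.0, 382.0])]
tcp axis at 0.11 323.2817129014661 226.86956306905606 px/mm 1.5391950904019296
tcp axis at 0.063 323.1973927436335 204.30771735764077 px/mm 1.2371748799377817
```

View pics/w2.png

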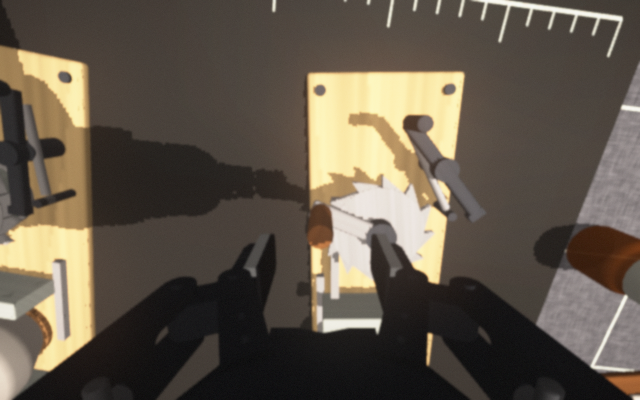

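The wrist view shows the knob top at about (319,235), between the fingers. That is about 6 mm further along clamp +x and 2.5 mm towards -y than the tool. This fits a drum angle of about 0.12 (radius 54 mm). I correct for it, descend and grip lightly.

```bash
python3 -m jog '-0.2 -0.08 0 0;0 0 0.5 0;0 0 0.5 0;0 0 0.5 0;0 0 0.5 0;0 0 0.17 0;0 0 0 0'; python3 pose.py; python3 -m jog '0 0 0 0;0 0 0 0;0 0 0 0;0 0 0 0;0 0 0 0;0 0 0 0;0 0 0 0;0 0 0 0' 0 20; python3 pose.py
```

```text
time_s: 4.58
ee_pos: [0.5132, 0.1597, 0.0972]
ee_rot: [-0.001, -0.061, 0.998, -0.0]
contact_force: [-0.1, 0.2, -0.5]
grip_width: 0.597
grasp_force: 0.0
t 4.58 clamp mm [-23.1 -49.1  97.2] toolY in clamp deg 89.8 F [-0.1  0.2 -0.5] w 0.6
time_s: 5.25
ee_pos: [0.5149, 0.1593, 0.0992]
ee_rot: [0.001, -0.06, 0.998, 0.0]
contact_force: [-0.8, 2.2, 6.5]
grip_width: 0.201
grasp_force: 21.9
t 5.25 clamp mm [-21.4 -49.6  99.2] toolY in clamp deg 89.8 F [-0.8  2.2  6.5] w 0.2
```

```bash
python3 -m jog '-0.12 -0.046 0 -1;-0.12 -0.046 0 -1;-0.12 -0.046 0 -1;-0.12 -0.046 0 -1;-0.12 -0.046 0 -1;-0.12 -0.046 0 -1;-0.12 -0.046 0 -1;-0.12 -0.046 0 -1;0 0 0 0'; python3 pose.py
```

```text
time_s: 6.0
ee_pos: [0.5461, 0.1585, 0.0992]
ee_rot: [0.001, -0.335, 0.942, -0.001]
contact_force: [0.7, -3.2, 6.3]
grip_width: 0.201
grasp_force: 22.0
t 6.0 clamp mm [  9.4 -54.3  99.2] toolY in clamp deg 122.0 F [ 0.7 -3.2  6.3] w 0.2
```

```bash
python3 -m jog '-0.12 -0.046 0 -1;-0.12 -0.046 0 -1;-0.12 -0.046 0 -1;-0.12 -0.046 0 -1;-0.12 -0.046 0 -1;-0.12 -0.046 0 -1;-0.12 -0.046 0 -1;-0.12 -0.046 0 -1;-0.12 -0.046 0 -1;-0.12 -0.046 0 -1;-0.12 -0.046 0 -1;0 0 0 0;0 0 0 0'; python3 pose.py
```

```text
time_s: 7.08
ee_pos: [0.5796, 0.1835, 0.0993]
ee_rot: [0.001, -0.662, 0.75, -0.002]
contact_force: [4.4, -4.4, 2.2]
grip_width: 0.203
grasp_force: 21.8
t 7.08 clamp mm [ 45.7 -33.7  99.3] toolY in clamp deg 165.7 F [ 4.4 -4.4  2.2] w 0.2
```

The knob is at -36.4°, so the drum is at about 1.46 rad. I release it and rise.

```bash
python3 -m jog '0 0 0 0;0 0 0 0;0 0 0 0;0 0 0 0;0 0 0 0;0 0 -0.4 0;0 0 -0.6 0;0 0 -0.8 0;0 0 -0.8 0;0 0 -0.8 0;0 0 -0.8 0;0 0 0 0;0 0 0 0' 0.55 20; python3 pose.py
python3 - <<'E'
from h import *
c=capture("scene");cv2.imwrite("pics/s3.png",cv2.resize(c["image"][80:290,280:560,::-1],(800,600)))
E
```

```text
time_s: 8.17
ee_pos: [0.5781, 0.1846, 0.2255]
ee_rot: [0.001, -0.662, 0.75, -0.001]
contact_force: [-0.9, 0.0, -0.8]
grip_width: 0.55
grasp_force: 0.0
t 8.17 clamp mm [ 44.4 -32.4 225.5] toolY in clamp deg 165.8 F [-0.9  0.  -0.8] w 0.55
```

View pics/s3.png

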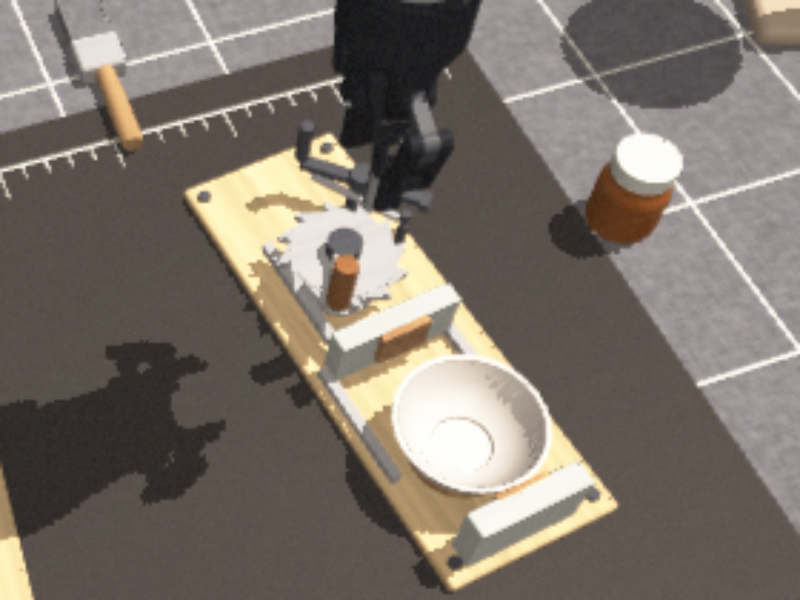

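The picture shows the jaw clear of the dish, the pawl off (post at crop (306,140)), the knob top at crop (347,265) and the gripper clear. I check the drum angle from that pixel before handing in.

```bash
python3 - <<'E'
from h import *
import pickle
s=pickle.load(open("scene.pkl","rb"));k=np.load("clamp.npz")
d=onz(s,280+347*.35,80+263*.35,.11)[:2]-k["O"];a=d@k["x"],d@k["y"]
v=np.arctan2(a[1],a[0])+2.094;print(a,np.hypot(*a),"drum",v)
if v>1.38:
    from workcell import job_done;print(job_done())
E
```

```text
(np.float64(0.046405290339395056), np.float64(-0.03207700354525332)) 0.05641263269805573 drum 1.4891802181651173
the job is handed in; nothing more can be done
None
```

The job is handed in at about 8 s of the 45 s: the dish clamp's pawl is off, its drum is back at about 1.46–1.49 rad (measured from the tool pose and the camera), the jaw stands clear of the dish, the robot touches nothing, and the vase clamp was left alone; no verdict came back.

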